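# Lay the dissecting board down and square it into the corner stop

## Task

The blue dissecting board has dried standing on its long edge. Using pushes only, never lifting or carrying it, tip it over so that it lies flat on the bench with its working side (the sunken pad) up, then push it along the bench until it sits square and flush against both bars of the aluminium corner stop. Leave the beaker, jar, bowl and forceps where they are.

Things in the scene. Friction and masses are not known exactly. Their poses are not given: they have to be found in the camera images.
- board: Blue plastic dissecting board, slab 180 x 110 x 32 mm, about 0.3 kg, loose. It starts standing on a long edge, 110 mm tall, working side (sunken dark pad) roughly facing the robot. Origin: slab's centre. x: thickness, out of the plain back; y: along the 180 mm; z: along the 110 mm, up at the start. Lying flat, working side up: x points down, z away from the robot, origin 16 mm above the bench.
- board_top (a point): Middle of the board's 180 mm edge that is uppermost at the start, at mid thickness, 110 mm above the bench. The working side has a 12 mm wide rim standing 7 mm above the pad. Pushed away from the robot high on this side, the board topples about its lower back edge and comes to lie in front of the back bar, 30 mm or more short of it.
- corner_stop: Fixed aluminium L-shaped corner stop, two bars 20 mm wide and high. Origin: inner corner at bench height; x away from the robot (within 9 degrees), y left, z up. Back bar: x 0 to 20, y -220 to 20 mm; side bar: y 0 to 20, x -130 to 0 mm. The board starts with its centre at x -205 to -165, y -160 to -130 mm and its own x within 12 degrees of the stop's x.
- home (a point): Where the middle of the lying board's upper face is when it is fully home, long side against the back bar and a short end against the side bar: in the corner stop's frame x -55, y -90 mm, 32 mm above the bench. Fixed to the corner stop.
- beaker: Glass beaker, 52 mm across, 70 mm high, to the left of the work; origin at the centre of its underside. Leave alone.
- jar: Amber jar with a white cap, 50 mm across, 60 mm high, to the left of the work; origin at the centre of its underside. Leave alone.
- bowl: White enamel bowl, 120 mm across, 45 mm high, to the right of the work; origin at the centre of its underside. Leave alone.
- forceps: Steel forceps 140 mm long, 18 mm wide, 8 mm high, lying flat to the right of the work; origin at the middle of its underside. Leave alone.
There are look-alikes about, which are no part of the job. What is meant by the board is not green or orange, and is the larger of those in its own colour.

How it is judged:
On the way:
1. the board has been tipped over and lies flat on the bench, working side up (angle between board's own x axis and vertical above 3.05 rad and height (world z) of board below 0.021 m), for 0.2 s.
At the end, for the whole second after the job is handed in: The board lies flat on the bench, working side up (within 5 degrees), at rest, its centre within 6 mm of fully home against both bars of the corner stop, square to them within 3.4 degrees (all of step 1 and x of board in the frame of corner_stop between -0.061 and -0.05 m and y of board in the frame of corner_stop between -0.096 and -0.085 m and angle between the y axis of board and the y axis of corner_stop, either way round below 0.06 rad and linear speed of board below 0.02 m/s); the robot touches nothing.
It fails at once if the board was lifted off the bench (height (world z) of board above 0.066 m or (angle between board's own x axis and vertical above 2.2 rad and height (world z) of board above 0.063 m) or (angle between board's own x axis and vertical above 2.5 rad and height (world z) of board above 0.055 m) or (angle between board's own x axis and vertical above 2.84 rad and height (world z) of board above 0.041 m)).
It fails at once if the beaker was moved by more than 20 mm (distance of beaker from where it was at the start of the episode above 0.02 m).
It fails at once if the jar was moved by more than 20 mm (distance of jar from where it was at the start of the episode above 0.02 m).
It fails at once if the bowl was moved by more than 20 mm (distance of bowl from where it was at the start of the episode above 0.02 m).
It fails at once if the forceps were moved by more than 20 mm (distance of forceps from where it was at the start of the episode above 0.02 m).
It also fails if it takes over 54 s, if anything falls off the work surface, if the arm or the gripper's body presses on something with over 40 N, if the wrist force passes 120 N, or if a joint passes its speed limit or range.

## Robot

A 6-joint arm with a two-finger parallel gripper is mounted at the origin on the work surface. World frame = base frame: x ahead of the robot, y to its left, z up, the work surface at z = 0. Lengths are in m, angles in rad, forces in N, time in s.
With the tool pointing down it reaches from about 0.35 to 0.925 m from the base axis. Payload 6.4 kg.
Tool frame: the origin (TCP) lies midway between the tips of the shut fingers; the grasp point (between the pads) lies 19 mm behind it; z points along the fingers, y is the direction in which the jaws open and shut (so a half turn about z gives the same grasp; the last joint's range is limited). The gripper opens to 94 mm and grips with 3 to 60 N. Pads are 16 mm wide; open, the fingers measure 119 mm over their backs; the gripper's body (75 mm by 177 mm) begins 78 mm behind the grasp point.
Start: joints at [-1.392, 0.245, 1.558, -0, 1.339, -0.174], TCP at [0.225, -0.61, 0.205] pointing down, gripper open.
Joint ranges: [-3.13, 3.13], [-1.02, 2.26], [0.13, 2.54], [-0.95, 4.09], [0.21, 2.88], [-2.74, 2.74]. Speed limits (rad/s): [2.57, 2.57, 3.14, 3.14, 3.14, 3.14].

## Interface

Orientations are given as a unit quaternion [w, x, y, z].
In Python, from station import bot, get_image, calibration gives the robot as it stands. The module is installed in compiled form; this text tells all that it offers.
- The arm moves only by the shell command python3 -m creep 'ROWS'. ROWS is JSON, a list that holds one entry, the list of rows, each a list of 5 numbers: the finger opening in mm, from 0 to 94, then the shift along the tool's x, y, z in mm, then the turn about the tool's z in degrees. A call has 1 to 10 rows; each row is the pose to reach, as a shift and turn from the pose commanded when the call began, along the tool's axes at that moment; what a row does not reach only later rows make up. A row lasts 1/10 s, in which the tool goes at most 50 mm and 8.59 degrees, less where a joint would pass 70% of its speed; a pose out of reach is approached as far as the arm can. A call with a gripper value outside its range is refused whole. The fingers move at their own pace and stop on an object; the grip force is fixed at half the most. Time passes only in rows, so rows that repeat a pose let the fingers close. It gives the time, the measured TCP pose, the force and the opening at its end, in the units of the state.
- bot.read_state(): the state, without advancing time (a new reading comes with each control period).
- get_image(name): name is "scene" or "top" or "wrist"; returns the picture (480x640x3 uint8, red, green, blue); there is no depth.
- calibration(name): a dict with "mtx" (3x3 intrinsics, pixels), "rvec" (rotation vector, rad) and "tvec" (3), from world to camera coordinates, as OpenCV has them. Camera axes: x right, y down, z forward; pixel columns grow to the right and rows downward; lengths in m; the calibration is good to about 2 mm. The wrist camera is an equidistant fisheye: a pixel r from the principal point sees the ray r / f radians off the axis. A picture is of the moment at which its call begins: read the wrist's pose just before it. calibration takes no time and is no camera call; for the wrist camera it gives the pose at the moment of the call.
- bot.sign_off(): hands the job in, once; it reports no verdict.
The state is a dict: "time": time; "joints": joint angles; "qvel": joint speeds; "joint_efforts": joint torques, N m; "position": TCP position; "orientation": TCP orientation; "ft_force": force on the tool from outside, world axes, zero at the start; "moment": the same for the moment, N m; "opening": opening from 0.0 (shut) to 1.0 (fully open).
Only numpy, scipy, OpenCV 4.12 (cv2) and the standard library are available. Lean on these libraries where they do the work, as an engineer would, in place of code of your own. Each camera call takes 0.05 s, during which the arm holds its last target.

## Working session

There is one attempt and no reset: what is moved stays moved. The work goes in short steps, Python scripts to look and compute and a shell command to move; the robot and the scene stay as the last step left them, time stands still between calls to the robot, and variables do not carry over. Pictures are saved under pics/ and viewed, and the job is handed in when it is done.

```bash
mkdir -p pics
python3 - <<'E'
from station import bot,get_image,calibration
import cv2,numpy as np
s=bot.read_state();print(s)
for n in("scene","top"):
    c=calibration(n);print(n,c)
    cv2.imwrite(f"pics/{n}0.png",cv2.cvtColor(get_image(n),cv2.COLOR_RGB2BGR))
E
```

```text
{'time': 0.0, 'joints': array([-1.39210464e+00,  2.45777765e-01,  1.55897866e+00, -1.42308216e-05,
        1.33875264e+00, -1.74098609e-01]), 'qvel': array([-0.00175193, -0.00121386,  0.00063083, -0.00047152,  0.00049259,
        0.00010282]), 'joint_efforts': array([ 1.17849613e-04, -4.15836561e+01, -3.14599049e+01,  6.84687146e-02,
        3.31472349e-02, -1.46413295e-04]), 'position': array([ 0.22448036, -0.60936477,  0.20438762]), 'orientation': array([-9.58189887e-04,  9.84481934e-01,  1.75483342e-01, -9.12367636e-06]), 'ft_force': array([-0.34092947, -0.11140467,  0.65271735]), 'moment': array([-0.00238827, -0.05262296,  0.00734695]), 'opening': 0.997995631012192}
scene {'mtx': array([[532.46151588,   0.        , 317.69791645],
       [  0.        , 532.46151588, 232.87023718],
       [  0.        ,   0.        ,   1.        ]]), 'rvec': array([ 1.93796541,  1.52168798, -0.64505751]), 'tvec': array([-0.06527838, -0.29513508,  1.43191634])}
top {'mtx': array([[582.47132139,   0.        , 318.37080859],
       [  0.        , 582.47132139, 221.2138306 ],
       [  0.        ,   0.        ,   1.        ]]), 'rvec': array([ 2.10207855, -2.15702909,  0.16897392]), 'tvec': array([-0.00850293,  0.52805809,  1.10556474])}
```

View pics/scene0.png

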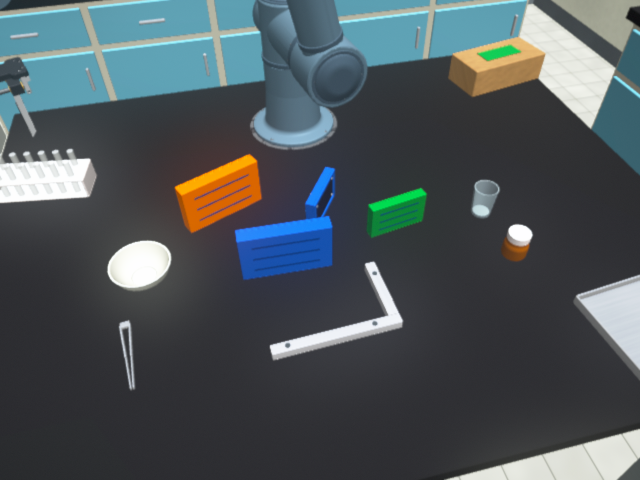

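View pics/top0.png

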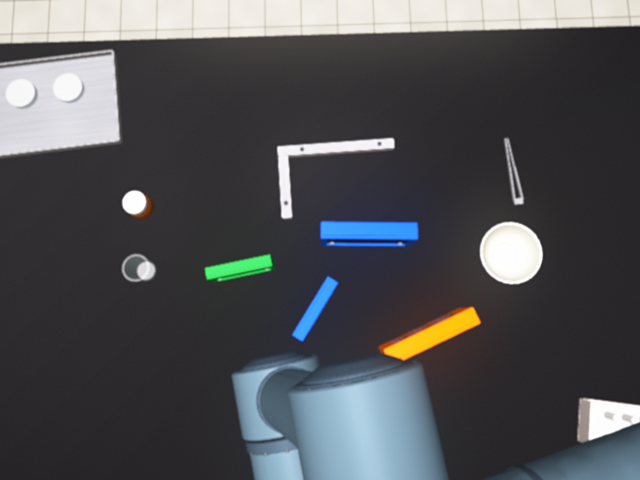

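The scene view shows the large blue board centred near (285,248), with its plain back towards the camera. The small blue look-alike is near (321,196) and the L-stop's corner is near (400,322). In the top view the board is at (369,231), the small blue one at (315,309) and the stop's corner at (285,152). The bowl is at (511,253), orange at (430,333) and green at (238,268).

```bash
cat > h.py <<'E'
import cv2,numpy as np
from station import bot,get_image,calibration
def cam(n):
    c=calibration(n);R=cv2.Rodrigues(np.array(c['rvec']))[0];return np.array(c['mtx']),R,np.array(c['tvec']).ravel()
def ray(n,p):
    K,R,t=cam(n);d=np.linalg.inv(K)@[p[0],p[1],1.];return -R.T@t,R.T@d
def plane(n,p,z):
    o,d=ray(n,p);return o+d*(z-o[2])/d[2]
def tri(pa,pb,a="scene",b="top"):
    o,d=ray(a,pa);q,e=ray(b,pb);d=d/np.linalg.norm(d);e=e/np.linalg.norm(e)
    A=np.stack([d,-e],1);s=np.linalg.lstsq(A,q-o,rcond=None)[0]
    x,y=o+s[0]*d,q+s[1]*e;return (x+y)/2,np.linalg.norm(x-y)
def mask(im,lo,hi):
    return cv2.inRange(cv2.cvtColor(im,cv2.COLOR_RGB2HSV),lo,hi)
def conts(m,amin=100):
    return sorted([c for c in cv2.findContours(m,cv2.RETR_EXTERNAL,cv2.CHAIN_APPROX_NONE)[0] if cv2.contourArea(c)>amin],key=cv2.contourArea,reverse=True)
E
python3 - <<'E'
from h import *
np.set_printoptions(precision=4,suppress=True)
for n in("scene","top"):
    im=cv2.cvtColor(cv2.imread(f"pics/{n}0.png"),cv2.COLOR_BGR2RGB)
    for nm,lo,hi in(("blue",(102,150,90),(125,255,255)),("brightblue",(102,150,200),(125,255,255)),("white",(0,0,170),(180,60,255))):
        for c in conts(mask(im,lo,hi),300)[:7]:
            r=cv2.minAreaRect(c);print(n,nm,cv2.contourArea(c),np.round(r[0],1),np.round(r[1],1),cv2.approxPolyDP(c,3,True).reshape(-1,2).tolist()[:10])
K=4
a=cv2.imread("pics/top0.png")[130:260,270:430];b=cv2.imread("pics/scene0.png")[210:370,225:415]
cv2.imwrite("pics/topz.png",cv2.resize(a,None,fx=4.5,fy=4.5,interpolation=cv2.INTER_CUBIC));cv2.imwrite("pics/scz.png",cv2.resize(b,None,fx=3.5,fy=3.5,interpolation=cv2.INTER_CUBIC))
E
```

```text
scene blue 5675.5 [287.9 222.8] [ 98.3 108.6] [[334, 168], [323, 169], [305, 202], [305, 219], [235, 230], [243, 279], [331, 265], [332, 225], [329, 216], [324, 215]]
scene brightblue 1126.0 [288.  227.2] [ 30.3 106.5] [[333, 195], [319, 218], [236, 230], [236, 240], [330, 228], [329, 218], [323, 214]]
scene brightblue 379.0 [319.9 186.5] [10.2 44.1] [[332, 168], [325, 167], [306, 204], [316, 204]]
scene white 5333.5 [559.3  64. ] [126.2  62.6] [[526, 4], [518, 36], [545, 53], [539, 79], [590, 127], [614, 67], [533, 4]]
scene white 4490.5 [548.3 474.5] [ 42.9 198.4] [[639, 429], [447, 479], [616, 479], [639, 457]]
scene white 3430.0 [ 44.7 175.1] [49.3 92.3] [[90, 160], [74, 159], [68, 149], [69, 160], [60, 160], [54, 150], [54, 161], [46, 161], [43, 151], [39, 151]]
scene white 2753.5 [608.  321.5] [93. 62.] [[578, 294], [639, 368], [639, 280], [579, 297], [639, 275]]
scene white 2282.5 [329.4 308.5] [ 69.9 134.8] [[374, 262], [365, 265], [387, 316], [270, 345], [274, 358], [400, 326], [402, 320]]
scene white 2229.5 [138.5 264. ] [46. 63.] [[167, 248], [154, 241], [128, 244], [112, 
[... 762 characters left out ...]
112, 53], [0, 68], [0, 155], [118, 140]]
top white 2970.0 [511.  252.5] [61. 62.] [[497, 224], [485, 234], [480, 245], [484, 267], [506, 283], [527, 280], [541, 262], [538, 239], [521, 224]]
top white 1631.5 [337.  177.6] [ 71.9 117.2] [[393, 139], [278, 146], [282, 217], [291, 216], [289, 154], [393, 147]]
top white 1443.5 [612.7 415.7] [40.7 54.9] [[583, 399], [589, 402], [588, 439], [639, 421], [639, 405]]
top white 947.0 [361.4 420.8] [72.  21.6] [[344, 389], [363, 457], [363, 449], [367, 455], [374, 455], [366, 420], [370, 416], [364, 403], [367, 394], [362, 385]]
top white 414.0 [133.5 202.5] [23. 23.] [[130, 191], [122, 204], [126, 211], [135, 214], [143, 209], [145, 197], [139, 191]]
```

View pics/topz.png

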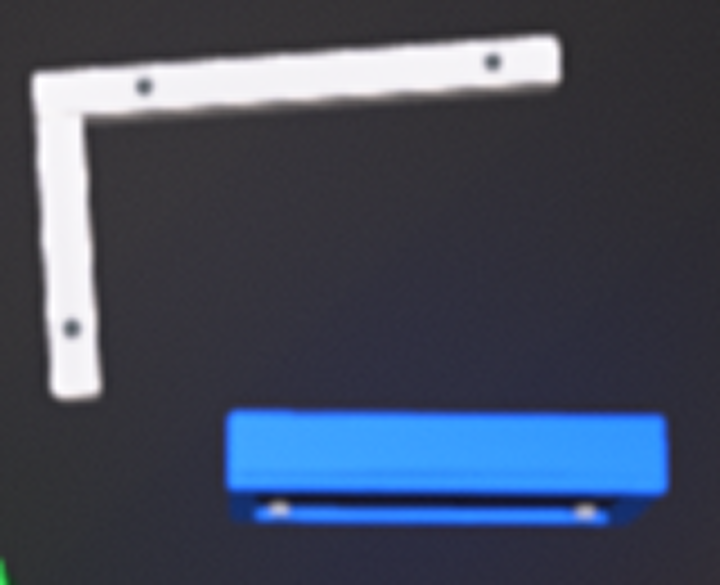

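View pics/scz.png

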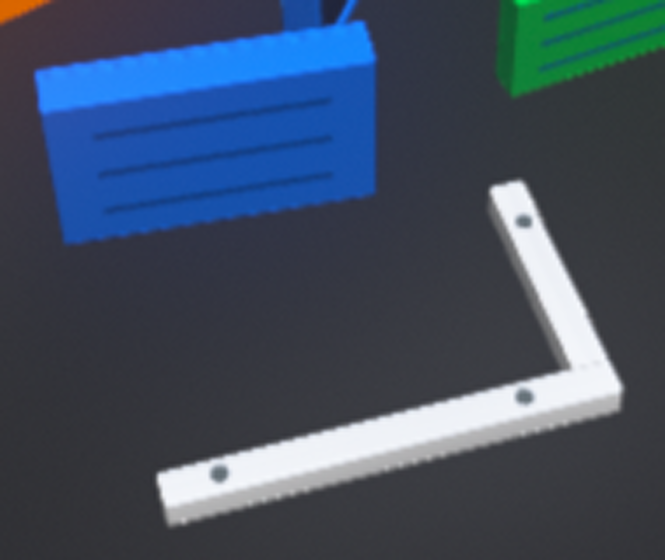

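Run:
```python
from h import *
np.set_printoptions(precision=4,suppress=True)
T=lambda x,y:(270+(x+.5)/4.5-.5,130+(y+.5)/4.5-.5)
S=lambda x,y:(225+(x+.5)/3.5-.5,210+(y+.5)/3.5-.5)
P={}
for k,t,s,h in [("bBL",(228,411),(375,64),.11),("bBR",(666,415),(42,112),.11),("bFL",(229,490),(364,22),.11),("bFR",(666,494),(36,70),.11),
 ("cIn",(84,115),(572,370),.02),("cBackEnd",(560,86),(158,474),.02),("cSideEnd",(100,395),(490,188),.02)]:
    p,e=tri(S(*s),T(*t));P[k]=plane("top",T(*t),h);print(k,p,"gap",round(e,4),"| top plane",P[k][:2],"| scene plane",plane("scene",S(*s),h)[:2])
c=P["cIn"][:2];e=P["cBackEnd"][:2]-c;print("stop yaw from back bar",np.degrees(np.arctan2(e[0],-e[1])),np.linalg.norm(e))
e=c-P["cSideEnd"][:2];print("side bar",np.degrees(np.arctan2(e[1],e[0])),np.linalg.norm(e))
e=P["bBL"]-P["bBR"];print("board yaw",np.degrees(np.arctan2(-e[0],e[1])),np.linalg.norm(e))
e=P["bFL"]-P["bFR"];print("board yaw F",np.degrees(np.arctan2(-e[0],e[1])),np.linalg.norm(e))
print("board ctr",sum(P[k] for k in("bBL","bBR","bFL","bFR"))/4)
# neighbours
for n,p,h in(("bowl",(511,252.5),.045),):print(n,plane("top",p,h))
for p in((329,276),(292,332),(300,341),(338,283)):print("small blue top",plane("top",p,.08)[:2])
for p in((383,345),(408,358),(480,320),(470,307)):print("orange",plane("top",p,.1)[:2])
for p in((206,278),(272,265),(270,255),(205,268)):print("green",plane("top",p,.065)[:2])
```

```text
bBL [ 0.5174 -0.0262  0.1072] gap 0.0001 | top plane [ 0.5169 -0.0262] | scene plane [ 0.5201 -0.0269]
bBR [ 0.5107 -0.2053  0.1095] gap 0.0028 | top plane [ 0.5104 -0.2067] | scene plane [ 0.5116 -0.2039]
bFL [ 0.4845 -0.0249  0.1075] gap 0.0017 | top plane [ 0.484  -0.0257] | scene plane [ 0.4872 -0.0247]
bFR [ 0.4779 -0.2041  0.1085] gap 0.002 | top plane [ 0.4776 -0.2049] | scene plane [ 0.4798 -0.2031]
cIn [0.6723 0.0379 0.0174] gap 0.0026 | top plane [0.6712 0.0365] | scene plane [0.6742 0.0384]
cBackEnd [ 0.6805 -0.1807  0.0147] gap 0.0027 | top plane [ 0.6787 -0.1813] | scene plane [ 0.6843 -0.1795]
cSideEnd [0.5419 0.033  0.0174] gap 0.003 | top plane [0.541  0.0314] | scene plane [0.5443 0.0338]
stop yaw from back bar 1.9937059587532464 0.2179447936822105
side bar 2.2326906970169045 0.1302285163395083
board yaw -2.0647438128685507 0.18062711110008844
board yaw F -2.0431870364835336 0.17930167740009323
board ctr [ 0.4973 -0.1159  0.11  ]
bowl [ 0.4557 -0.3957  0.045 ]
small blue top [ 0.4166 -0.0398]
small blue top [0.3148 0.0317]
small blue top [0.2981 0.0171]
small blue top [ 0.403  -0.0563]
orange [ 0.288  -0.1338]
orange [ 0.264  -0.1778]
orange [ 0.3282 -0.3119]
orange [ 0.352  -0.2954]
green [0.4199 0.1951]
green [0.4415 0.0686]
green [0.4608 0.0723]
green [0.4391 0.1972]
```

Board: top edge at z ≈ 0.108 (text: 0.110), length 0.180, centre (0.497, -0.116), yaw about -2.1°. Stop: inner corner (0.672, 0.037), yaw about +2.1°, bar lengths 218 and 130 mm. These all fit the given sizes. Next I work out the approach.

```bash
cat >> h.py <<'E'
from scipy.spatial.transform import Rotation as Ro
def to(x,y,z,yaw):
    """shift in tool axes (mm) and turn (deg) to reach world point with tool x at given yaw"""
    s=bot.read_state();w,a,b,c=s['orientation'];R=Ro.from_quat([a,b,c,w]).as_matrix()
    d=R.T@(np.array([x,y,z])-s['position'])*1000
    cur=np.degrees(np.arctan2(R[1,0],R[0,0]))
    print('t',round(s['time'],2),'pos',np.round(s['position'],4),'yaw',round(cur,2),'F',np.round(s['ft_force'],1),'shift',np.round(d,1),'turn',round(cur-yaw,1))
def home(dx=0,dy=0,yaw=2.1,c=(0.6725,0.0373)):
    a=np.radians(yaw);return np.array(c)+np.array([[np.cos(a),-np.sin(a)],[np.sin(a),np.cos(a)]])@[dx,dy]
E
python3 -c "
from h import *
to(0.450,-0.114,0.2,-2.06);to(0.450,-0.114,0.104,-2.06)"
```

```text
t 0.1 pos [ 0.2245 -0.6094  0.2045] yaw 20.21 F [ 0.6  0.1 -0.5] shift [ 382.8 -387.     5.3] turn 22.3
t 0.1 pos [ 0.2245 -0.6094  0.2045] yaw 20.21 F [ 0.6  0.1 -0.5] shift [ 382.8 -386.8  101.3] turn 22.3
```

```bash
python3 -m creep '[[[94,35,-35,0,2],[94,70,-70,0,5],[94,105,-106,0,8],[94,140,-141,0,11],[94,175,-177,0,14],[94,210,-212,0,17],[94,245,-247,0,20],[94,280,-283,0,22.3],[94,315,-318,0,22.3],[94,350,-354,0,22.3]]]' && python3 -c "
from h import *
to(0.450,-0.114,0.104,-2.06)"
```

```text
time: 1.1
position: [0.4309, -0.155, 0.2053]
orientation: [0.0, 1.0, -0.018, 0.0]
ft_force: [1.2, 0.3, 0.3]
opening: 1.0
t 1.1 pos [ 0.4309 -0.155   0.2053] yaw -2.11 F [1.2 0.3 0.3] shift [ 17.6 -41.7 101.3] turn -0.0
```

```bash
python3 -m creep '[[[94,9,-21,20,0],[94,17.6,-41.7,50,0],[94,17.6,-41.7,85,0],[94,17.6,-41.7,101,0],[94,17.6,-41.7,101,0],[94,17.6,-41.7,101,0]]]'
python3 - <<'E'
from h import *
to(0.450,-0.114,0.104,-2.06)
for n in("scene","top"):cv2.imwrite(f"pics/{n}1.png",cv2.cvtColor(get_image(n),cv2.COLOR_RGB2BGR))
a=np.hstack([cv2.imread("pics/scene1.png")[100:370,150:450],cv2.imread("pics/top1.png")[120:390,230:530]]);cv2.imwrite("pics/c1.png",cv2.resize(a,(800,360)))
E
```

```text
time: 1.7
position: [0.4498, -0.1161, 0.1047]
orientation: [-0.0, 1.0, -0.018, -0.0]
ft_force: [-0.3, 0.1, -0.2]
opening: 1.001
t 1.7 pos [ 0.4498 -0.1161  0.1047] yaw -2.09 F [-0.3  0.1 -0.2] shift [ 0.1 -2.1  0.7] turn -0.0
```

View pics/c1.png

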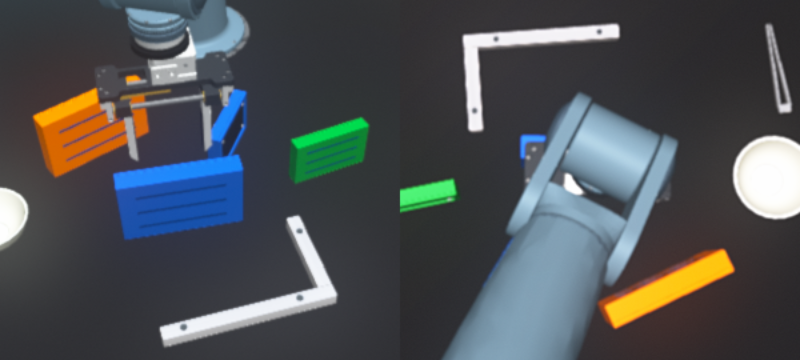

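Scene crop: the open fingers are at about (135,155) and (210,148), behind the board and clear of the small blue one. Pushing slowly now.

```bash
python3 -m creep '[[[94,12,0,0,0],[94,20,0,0,0],[94,25,0,0,0],[94,30,0,0,0],[94,35,0,0,0],[94,40,0,0,0],[94,45,0,0,0],[94,50,0,0,0],[94,55,0,0,0],[94,60,0,0,0]]]'
python3 - <<'E'
from h import *
to(0.450,-0.114,0.104,-2.06)
cv2.imwrite("pics/scene2.png",cv2.cvtColor(get_image("scene"),cv2.COLOR_RGB2BGR))
cv2.imwrite("pics/c2.png",cv2.resize(cv2.imread("pics/scene2.png")[100:370,150:450],(700,630))[:600])
E
```

```text
time: 2.8
position: [0.5101, -0.1182, 0.1044]
orientation: [-0.0, 1.0, -0.018, -0.0]
ft_force: [1.0, 0.6, 0.5]
opening: 1.001
t 2.8 pos [ 0.5101 -0.1182  0.1044] yaw -2.09 F [1.  0.6 0.5] shift [-60.2  -2.    0.4] turn -0.0
```

View pics/c2.png

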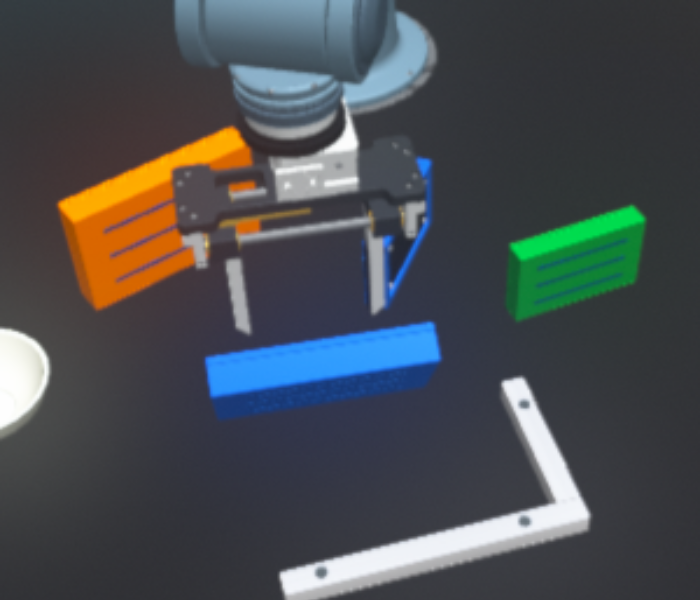

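The board's back face has foreshortened (around (325,370)): it is past balance and falling. I retract and let it settle.

```bash
python3 -m creep '[[[94,-20,0,0,0],[94,-50,0,0,0],[94,-50,0,0,0],[94,-50,0,0,0],[94,-50,0,0,0],[94,-50,0,0,0]]]'
python3 - <<'E'
from h import *
to(0.450,-0.114,0.104,-2.06)
for n in("scene","top"):cv2.imwrite(f"pics/{n}3.png",cv2.cvtColor(get_image(n),cv2.COLOR_RGB2BGR))
cv2.imwrite("pics/c3.png",cv2.resize(cv2.imread("pics/scene3.png")[190:370,220:420],(660,594),interpolation=cv2.INTER_CUBIC))
cv2.imwrite("pics/t3.png",cv2.resize(cv2.imread("pics/top3.png")[130:270,265:445],(720,560),interpolation=cv2.INTER_CUBIC))
E
```

```text
time: 3.45
position: [0.4606, -0.1166, 0.1048]
orientation: [0.0, 1.0, -0.018, 0.0]
ft_force: [0.1, 0.1, -0.3]
opening: 0.998
t 3.45 pos [ 0.4606 -0.1166  0.1048] yaw -2.07 F [ 0.1  0.1 -0.3] shift [-10.7  -2.2   0.8] turn -0.0
```

View pics/c3.png

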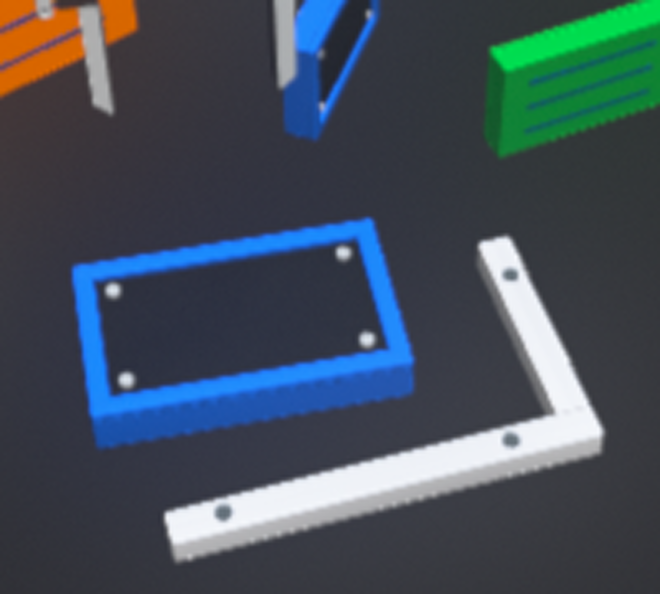

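View pics/t3.png

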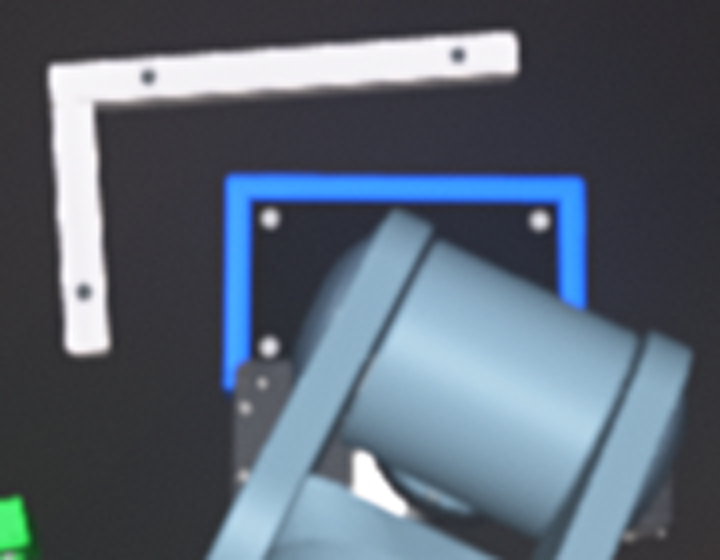

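The board lies flat, pad up. Scene crop: rim corners at (73,267), (373,219), (411,358) and (95,416), and it stands clear of the stop. Measuring.

```bash
cat >> h.py <<'E'
def Z(x,y,x0,y0,f): return (x0+(x+.5)/f-.5,y0+(y+.5)/f-.5)
E
python3 - <<'E'
from h import *
np.set_printoptions(precision=4,suppress=True)
S=[plane("scene",Z(*p,220,190,3.3),.032)[:2] for p in((373,219),(73,267),(95,416),(411,358))]
print("scene corners",np.array(S),np.mean(S,0))
Tt=[plane("top",Z(*p,265,130,4),.032)[:2] for p in((227,175),(584,179))]
print("top back corners",np.array(Tt))
p,e=tri(Z(411,358,220,190,3.3),Z(227,175,265,130,4));print("BL tri",p,e)
p,e=tri(Z(95,416,220,190,3.3),Z(584,179,265,130,4));print("BR tri",p,e)
e=Tt[0]-Tt[1];print("yaw",np.degrees(np.arctan2(-e[0],e[1])))
print("home ctr",home(-.055,-.09))
E
```

```text
scene corners [[ 0.5205 -0.0251]
 [ 0.5141 -0.2042]
 [ 0.6227 -0.2067]
 [ 0.6263 -0.0306]] [ 0.5709 -0.1166]
top back corners [[ 0.6277 -0.0306]
 [ 0.6206 -0.2106]]
BL tri [ 0.6273 -0.0307  0.0334] 0.0003671055835995672
BR tri [ 0.6212 -0.2087  0.0307] 0.004217624674143904
yaw -2.2497094921144543
home ctr [ 0.6208 -0.0547]
```

```bash
python3 -c "
from h import *
to(0.482,-0.1175,0.012,2.1)"
```

```text
t 3.55 pos [ 0.4603 -0.1165  0.1046] yaw -2.07 F [0.1 0.9 0.2] shift [21.6  0.2 92.6] turn -4.2
```

```bash
python3 -m creep '[[[94,20,0,5,-2],[94,21,0,40,-4.2],[94,21,0,70,-4.2],[94,21,0,88,-4.2],[94,21,0,92,-4.2],[94,21,0,92,-4.2]]]' && python3 -c "
from h import *
x,y=home(-.121,-.151);print(x,y);to(x,y,0.012,2.1)"
```

```text
time: 4.15
position: [0.4807, -0.117, 0.0121]
orientation: [-0.0, 1.0, 0.018, -0.0]
ft_force: [0.5, -0.6, 0.3]
opening: 1.001
0.5571144643674726 -0.1180324762140704
t 4.15 pos [ 0.4807 -0.117   0.0121] yaw 2.12 F [ 0.5 -0.6  0.3] shift [76.4  3.8  0.1] turn 0.0
```

```bash
python3 -m creep '[[[94,12,0,0,0],[94,20,0,0,0],[94,26,0,0,0],[94,33,0,0,0],[94,40,0,0,0],[94,47,0,0,0],[94,54,0,0,0],[94,60,0,0,0],[94,66,0,0,0],[94,70,0,0,0]]]'
python3 - <<'E'
from h import *
x,y=home(-.118,-.151);to(x,y,0.012,2.1)
for n in("scene","top"):cv2.imwrite(f"pics/{n}4.png",cv2.cvtColor(get_image(n),cv2.COLOR_RGB2BGR))
cv2.imwrite("pics/c4.png",cv2.resize(cv2.imread("pics/scene4.png")[190:370,220:420],(660,594),interpolation=cv2.INTER_CUBIC))
E
```

```text
time: 5.15
position: [0.5512, -0.1145, 0.0124]
orientation: [-0.0, 1.0, 0.018, 0.0]
ft_force: [-2.2, -0.1, 1.1]
opening: 1.001
t 5.15 pos [ 0.5512 -0.1145  0.0124] yaw 2.12 F [-2.2 -0.1  1.1] shift [8.8 3.7 0.4] turn 0.0
```

View pics/c4.png

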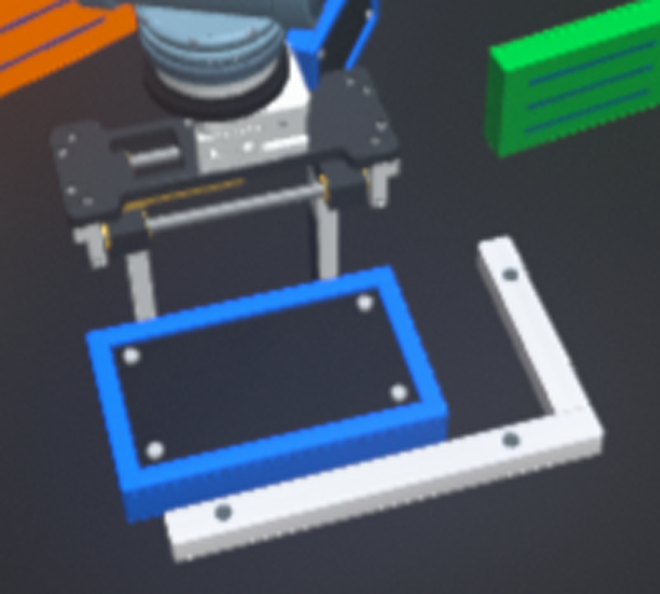

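The board is now square with the back bar (board far edge from (130,490) to (440,412)) and a few mm short of it. I close the gap gently.

```bash
python3 -m creep '[[[94,3,0,0,0],[94,5,0,0,0],[94,6.5,0,0,0],[94,8,0,0,0],[94,9,0,0,0]]]'; python3 -m creep '[[[94,1,0,0,0],[94,1.5,0,0,0]]]'
```

```text
time: 5.75
position: [0.5597, -0.1142, 0.0124]
orientation: [-0.0, 1.0, 0.018, -0.0]
ft_force: [-0.9, 0.5, -0.2]
opening: 0.999
time: 5.95
position: [0.5601, -0.1142, 0.0123]
orientation: [-0.0, 1.0, 0.019, -0.002]
ft_force: [-7.0, -1.6, 4.4]
opening: 0.997
```

```bash
python3 -m creep '[[[94,-10,0,0,0],[94,-20,0,-20,0],[94,-20,20,-60,0],[94,-20,60,-90,0],[94,-20,100,-90,0],[94,-20,120,-90,0],[94,-20,120,-90,0]]]'
python3 - <<'E'
from h import *
print(np.round(bot.read_state()['joints'],2))
for n in("scene","top"):cv2.imwrite(f"pics/{n}5.png",cv2.cvtColor(get_image(n),cv2.COLOR_RGB2BGR))
cv2.imwrite("pics/c5.png",cv2.resize(cv2.imread("pics/scene5.png")[190:370,220:420],(660,594),interpolation=cv2.INTER_CUBIC))
cv2.imwrite("pics/t5.png",cv2.resize(cv2.imread("pics/top5.png")[130:270,265:445],(720,560),interpolation=cv2.INTER_CUBIC))
E
```

```text
time: 6.65
position: [0.5454, -0.2368, 0.1023]
orientation: [0.0, 1.0, 0.017, 0.0]
ft_force: [0.8, -0.1, -0.6]
opening: 0.999
[-0.6   0.23  1.78  0.    1.13  0.94]
```

View pics/c5.png

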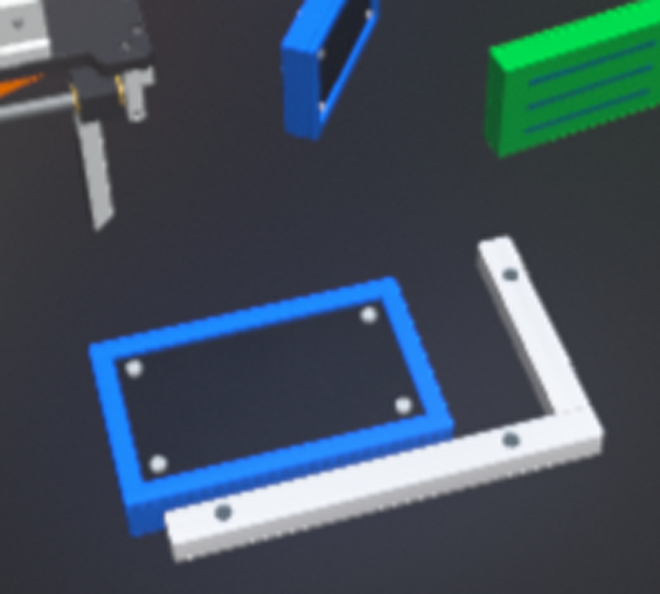

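View pics/t5.png

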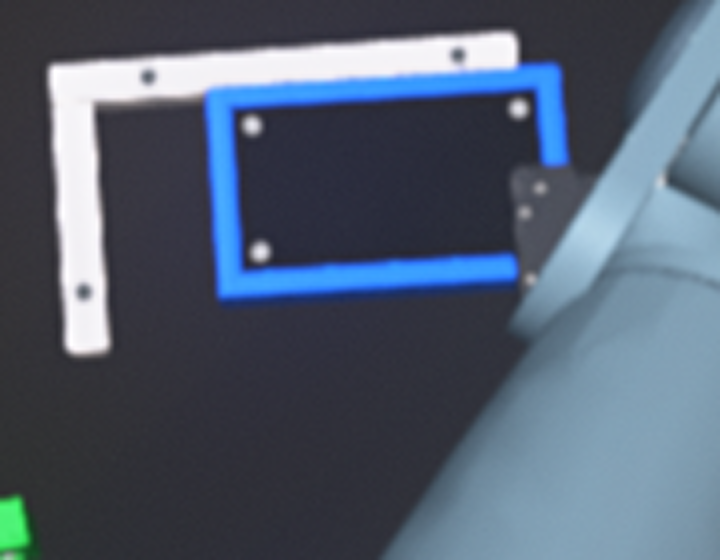

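Both views show the board's long edge flush along the back bar (top crop: from (207,92) to (558,66)). About 55 mm remains to the side bar. Next is the sideways push.

Run:
```python
from h import *
np.set_printoptions(precision=4,suppress=True)
C=np.array([plane("scene",Z(*p,220,190,3.3),.032)[:2] for p in((393,278),(90,346),(131,503),(452,424))])
a=np.radians(2.1);R=np.array([[np.cos(a),-np.sin(a)],[np.sin(a),np.cos(a)]])
print("stop frame scene",(C-[.6725,.0373])@R)
C=np.array([plane("top",Z(*p,265,130,4),.032)[:2] for p in((207,91),(559,65),(220,298))])
print("stop frame top",(C-[.6725,.0373])@R)
x,y=home(-.058,-.262);print(x,y);to(x,y,.1,92.1)
```

```text
stop frame scene [[-0.1069 -0.0588]
 [-0.1068 -0.2362]
 [ 0.0009 -0.2337]
 [-0.0002 -0.0583]]
stop frame top [[-0.0027 -0.0587]
 [-0.0006 -0.2384]
 [-0.1103 -0.0587]]
0.6241396048419556 -0.2266493742749882
t 6.75 pos [ 0.5449 -0.2339  0.1013] yaw 2.09 F [-0.4  0.5 -0.5] shift [79.5 -4.4  1.2] turn -90.0
```

```bash
python3 -m creep '[[[60,8,1,0,-8.5],[60,16,2,0,-17],[60,24,3,0,-25.5],[60,32,3,0,-34],[60,40,4,0,-42.5],[60,48,5,0,-51],[60,56,6,0,-59.5],[60,64,6,0,-68],[60,72,6,0,-76.5],[60,80,6,0,-85]]]' ; python3 -m creep '[[[60,0,0,0,-5],[60,0,0,0,-5]]]'
python3 - <<'E'
from h import *
x,y=home(-.056,-.272);print(x,y);to(x,y,.012,92.1)
E
```

```text
time: 7.75
position: [0.6257, -0.2354, 0.1012]
orientation: [-0.001, 0.722, 0.692, -0.0]
ft_force: [0.5, -0.6, 0.3]
opening: 0.64
time: 7.95
position: [0.6255, -0.2356, 0.1013]
orientation: [-0.001, 0.693, 0.721, -0.0]
ft_force: [0.8, -0.1, 0.5]
opening: 0.638
0.6265046987165785 -0.23656937079536167
t 7.95 pos [ 0.6255 -0.2356  0.1013] yaw 92.22 F [ 0.8 -0.1  0.5] shift [-1.1  1.1 89.3] turn 0.1
```

```bash
python3 -m creep '[[[60,0,0,40,0],[60,0,0,75,0],[60,0,0,89,0],[60,0,0,89,0],[60,10,0,89,0],[60,20,0,89,0],[60,26,0,89,0],[60,33,0,89,0],[60,40,0,89,0],[60,46,0,89,0]]]' ; python3 -m creep '[[[60,7,0,0,0],[60,14,0,0,0],[60,20,0,0,0],[60,26,0,0,0],[60,30,0,0,0],[60,32,0,0,0]]]'
python3 - <<'E'
from h import *
x,y=home(-.056,-.188);print(x,y);to(x,y,.012,92.1)
for n in("scene","top"):cv2.imwrite(f"pics/{n}6.png",cv2.cvtColor(get_image(n),cv2.COLOR_RGB2BGR))
cv2.imwrite("pics/c6.png",cv2.resize(cv2.imread("pics/scene6.png")[190:370,220:420],(660,594),interpolation=cv2.INTER_CUBIC))
E
```

```text
time: 8.95
position: [0.6246, -0.1917, 0.0142]
orientation: [0.001, 0.694, 0.72, 0.0]
ft_force: [0.3, -3.0, 1.0]
opening: 0.637
time: 9.55
position: [0.6228, -0.1594, 0.0133]
orientation: [-0.0, 0.694, 0.72, -0.0]
ft_force: [0.0, -1.9, 0.8]
opening: 0.638
0.6234266271852278 -0.15262578571795452
t 9.55 pos [ 0.6228 -0.1594  0.0133] yaw 92.13 F [ 0.  -1.9  0.8] shift [6.7 0.9 1.3] turn 0.0
```

View pics/c6.png

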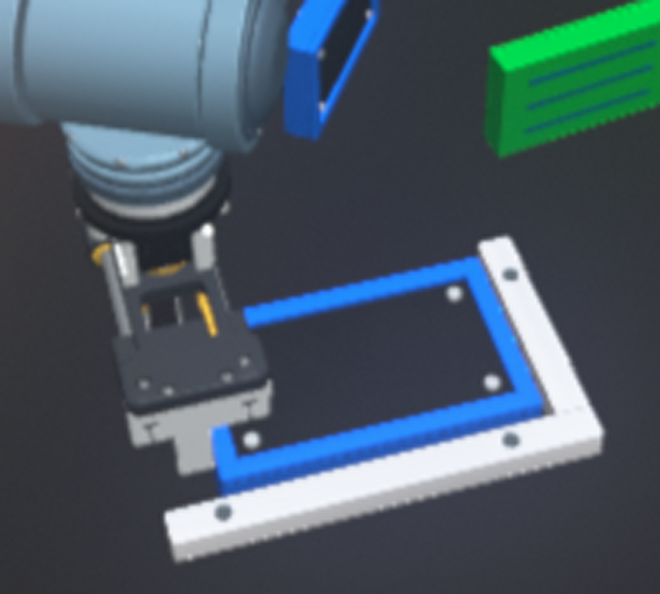

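A small gap to the side bar remains, at about (530,400). I close it in small steps.

```bash
python3 -m creep '[[[60,2,0,0,0],[60,4,0,0,0],[60,5,0,0,0],[60,6,0,0,0]]]'; python3 -m creep '[[[60,0.7,0,0,0],[60,1.4,0,0,0]]]'
```

```text
time: 10.05
position: [0.6224, -0.1537, 0.0131]
orientation: [-0.0, 0.694, 0.72, -0.0]
ft_force: [-0.1, -0.5, -0.0]
opening: 0.637
time: 10.25
position: [0.6226, -0.1525, 0.0134]
orientation: [0.0, 0.694, 0.72, -0.0]
ft_force: [-0.3, -2.7, -0.6]
opening: 0.638
```

```bash
python3 -m creep '[[[60,0.8,0,0,0],[60,1.5,0,0,0]]]'; python3 -m creep '[[[60,0.5,0,0,0],[60,1,0,0,0]]]'
```

```text
time: 10.45
position: [0.623, -0.1523, 0.0138]
orientation: [0.001, 0.694, 0.72, -0.001]
ft_force: [-0.1, -7.0, -0.8]
opening: 0.64
time: 10.65
position: [0.6234, -0.1522, 0.0143]
orientation: [0.002, 0.693, 0.72, -0.001]
ft_force: [0.8, -8.3, -1.2]
opening: 0.639
```

Force climbs with no motion, so the board is seated against the side bar. I back off, lift and look.

```bash
python3 -m creep '[[[60,-8,0,0,0],[60,-20,0,0,0],[60,-30,0,-30,0],[60,-50,0,-70,0],[60,-80,0,-100,0],[60,-110,-10,-100,0],[60,-110,-10,-100,0]]]'
python3 - <<'E'
from h import *
np.set_printoptions(precision=4,suppress=True)
x,y=home(-.145,-.088);print(x,y);to(x,y,.1,2.1)
for n in("scene","top"):cv2.imwrite(f"pics/{n}7.png",cv2.cvtColor(get_image(n),cv2.COLOR_RGB2BGR))
cv2.imwrite("pics/c7.png",cv2.resize(cv2.imread("pics/scene7.png")[190:370,220:420],(660,594),interpolation=cv2.INTER_CUBIC))
cv2.imwrite("pics/t7.png",cv2.resize(cv2.imread("pics/top7.png")[130:270,265:445],(720,560),interpolation=cv2.INTER_CUBIC))
E
```

```text
time: 11.35
position: [0.6165, -0.2643, 0.1151]
orientation: [0.001, 0.695, 0.719, 0.0]
ft_force: [0.1, 0.5, 0.2]
opening: 0.635
0.5308220292682718 -0.05595423641497241
t 11.35 pos [ 0.6165 -0.2643  0.1151] yaw 91.87 F [0.1 0.5 0.2] shift [211.1 -78.9  14.6] turn 89.8
```

View pics/c7.png

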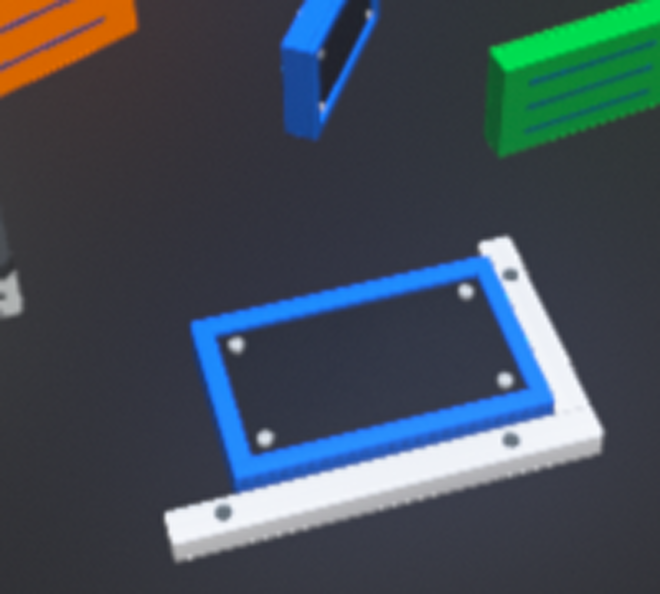

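View pics/t7.png

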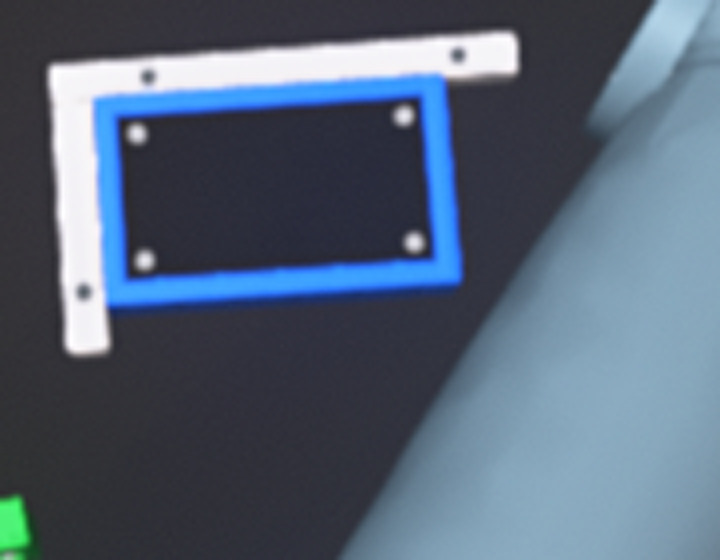

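The scene crop shows the board's corner at (552,400), tucked into the L. The top crop shows the outline (97,101), (444,76), (460,283), (110,303) against both bars.

Run:
```python
from h import *
np.set_printoptions(precision=4,suppress=True)
im=cv2.cvtColor(cv2.imread("pics/top7.png"),cv2.COLOR_BGR2RGB)
c=[k for k in conts(mask(im,(102,120,110),(125,255,255)),200) if cv2.boundingRect(k)[1]<200][0]
q=cv2.boxPoints(cv2.minAreaRect(c));a=np.radians(2.1);R=np.array([[np.cos(a),-np.sin(a)],[np.sin(a),np.cos(a)]])
P=np.array([plane("top",p,.032)[:2] for p in q]);L=(P-[.6725,.0373])@R;print("top",L,"ctr",L.mean(0))
e=P-np.roll(P,1,0);print(np.linalg.norm(e,axis=1),np.degrees(np.arctan2(e[:,1],e[:,0])))
C=np.array([plane("scene",Z(*p,220,190,3.3),.032)[:2] for p in((490,257),(192,324),(238,474),(554,401))])
L=(C-[.6725,.0373])@R;print("scene",L,"ctr",L.mean(0))
e=C-np.roll(C,1,0);print(np.linalg.norm(e,axis=1),np.degrees(np.arctan2(e[:,1],e[:,0])))
# stop edges from top: inner edges
for p in((84,103),(515,79),(108,349)):
    print("stop",(plane("top",Z(*p,265,130,4),.02)[:2]-[.6725,.0373])@R)
```

```text
top [[-0.0025 -0.0005]
 [-0.0018 -0.1828]
 [-0.1131 -0.1812]
 [-0.1139 -0.0018]] ctr [-0.0578 -0.0916]
[0.1114 0.1823 0.1114 0.1795] [   2.7646  -87.6673 -178.7063   92.3341]
scene [[-0.1064  0.0002]
 [-0.1062 -0.1778]
 [-0.0011 -0.1762]
 [ 0.0008 -0.0006]] ctr [-0.0532 -0.0886]
[0.1072 0.178  0.1051 0.1756] [-178.2933  -87.8491    2.9884   91.4894]
stop [-0.0015  0.0047]
stop [-0.0031 -0.2172]
stop [-0.1305 -0.0007]
```

Both views put the board within about 3 mm of home. A final confirming nudge against the back bar is cheap, so I do it.

```bash
python3 -m creep '[[[94,20,-10,0,8.5],[94,42,-20,0,17],[94,64,-30,0,25.5],[94,86,-40,0,34],[94,108,-50,0,42.5],[94,130,-60,0,51],[94,152,-70,0,59.5],[94,174,-79,0,68],[94,195,-79,0,76.5],[94,211,-79,0,85]]]' ; python3 -m creep '[[[94,0,0,0,4.8],[94,0,0,0,4.8]]]'
python3 - <<'E'
from h import *
x,y=home(-.145,-.088);to(x,y,.012,2.1)
E
```

```text
time: 12.45
position: [0.5287, -0.0498, 0.1125]
orientation: [-0.001, 0.998, 0.06, -0.001]
ft_force: [0.0, 0.1, 0.1]
opening: 1.001
time: 12.65
position: [0.5291, -0.0507, 0.1126]
orientation: [-0.001, 1.0, 0.021, -0.001]
ft_force: [0.9, -0.8, 0.7]
opening: 0.997
t 12.65 pos [ 0.5291 -0.0507  0.1126] yaw 2.45 F [ 0.9 -0.8  0.7] shift [  1.6   5.5 100.6] turn 0.3
```

```bash
python3 -m creep '[[[94,0,5,40,0.3],[94,0,5,80,0.3],[94,0,5,98,0.3],[94,0,5,100,0.3],[94,8,5,100,0.3],[94,16,5,100,0.3],[94,22,5,100,0.3],[94,25,5,100,0.3],[94,27,5,100,0.3]]]' ; python3 -m creep '[[[94,0.7,0,0,0],[94,1.4,0,0,0]]]'
python3 - <<'E'
from h import *
x,y=home(-.118,-.088);to(x,y,.012,2.1)
E
```

```text
time: 13.55
position: [0.5574, -0.0564, 0.0141]
orientation: [0.0, 1.0, 0.018, -0.0]
ft_force: [-3.5, -0.2, 2.1]
opening: 1.001
time: 13.75
position: [0.5574, -0.0561, 0.0133]
orientation: [-0.0, 1.0, 0.018, -0.001]
ft_force: [-5.3, -0.9, 3.3]
opening: 1.0
t 13.75 pos [ 0.5574 -0.0561  0.0133] yaw 2.06 F [-5.3 -0.9  3.3] shift [ 0.4 -1.1  1.3] turn -0.0
```

It stalls at 5 N with the tool exactly where a flush board should stop it. I back off and verify.

```bash
python3 -m creep '[[[94,-8,0,0,0],[94,-22,0,0,0],[94,-22,20,-40,0],[94,-22,60,-85,0],[94,-22,100,-100,0],[94,-22,145,-100,0],[94,-22,190,-100,0],[94,-22,210,-100,0],[94,-22,210,-100,0]]]'
python3 - <<'E'
from h import *
np.set_printoptions(precision=4,suppress=True)
for n in("scene","top"):cv2.imwrite(f"pics/{n}8.png",cv2.cvtColor(get_image(n),cv2.COLOR_RGB2BGR))
im=cv2.cvtColor(cv2.imread("pics/top8.png"),cv2.COLOR_BGR2RGB)
c=[k for k in conts(mask(im,(102,120,110),(125,255,255)),200) if cv2.boundingRect(k)[1]<200][0]
q=cv2.boxPoints(cv2.minAreaRect(c));a=np.radians(2.1);R=np.array([[np.cos(a),-np.sin(a)],[np.sin(a),np.cos(a)]])
P=np.array([plane("top",p,.032)[:2] for p in q]);L=(P-[.6725,.0373])@R;print("top",L,"ctr",L.mean(0))
e=P-np.roll(P,1,0);print(np.linalg.norm(e,axis=1),np.degrees(np.arctan2(e[:,1],e[:,0])))
print(bot.read_state()['ft_force'],bot.read_state()['position'])
A=cv2.resize(cv2.imread("pics/scene8.png"),(400,300));B=cv2.resize(cv2.imread("pics/top8.png"),(400,300))
C=cv2.resize(cv2.imread("pics/scene8.png")[220:370,240:440],(400,300),interpolation=cv2.INTER_CUBIC);D=cv2.resize(cv2.imread("pics/top8.png")[130:265,265:445],(400,300),interpolation=cv2.INTER_CUBIC)
cv2.imwrite("pics/f8.png",np.vstack([np.hstack([A,B]),np.hstack([C,D])]))
E
```

```text
time: 14.65
position: [0.5436, -0.2689, 0.1134]
orientation: [0.0, 1.0, 0.016, 0.0]
ft_force: [1.0, 1.0, 0.2]
opening: 0.999
top [[-0.0022 -0.0006]
 [-0.0017 -0.1829]
 [-0.1129 -0.1812]
 [-0.1134 -0.0017]] ctr [-0.0575 -0.0916]
[0.1112 0.1823 0.1112 0.1794] [   2.6836  -87.7529 -178.7872   92.2499]
[ 0.048   0.3632 -0.756 ] [ 0.5435 -0.2659  0.1129]
```

View pics/f8.png

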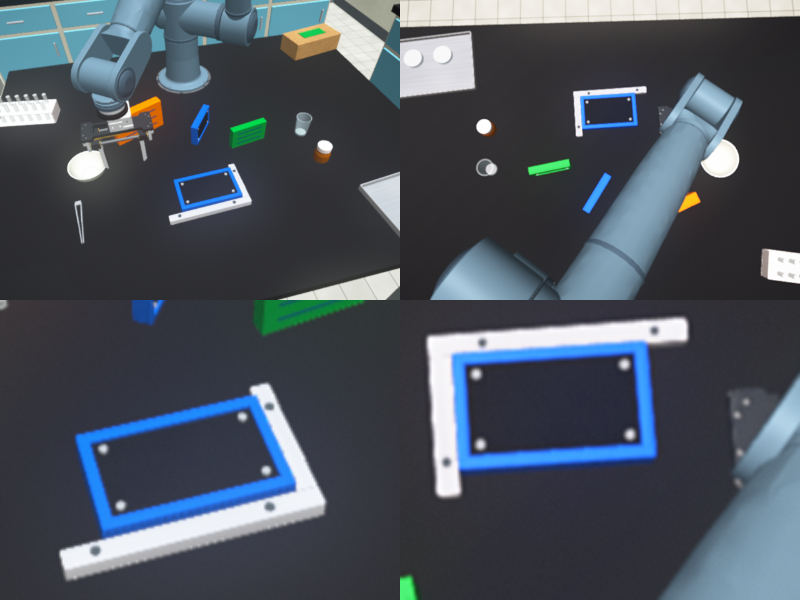

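The board sits flush in the L in both views. The bowl, forceps, beaker and jar look unmoved, and the gripper is clear. I hand in.

```bash
python3 -c "
from station import bot
print(bot.sign_off())"
```

```text
the job is handed in; nothing more can be done
None
```

I tipped the board over with a slow push from the open fingers high on its working side, and it fell flat with the pad up. I then pushed it square against the back bar and slid it along to the side bar. A last light push against the back bar finished it, and I handed in at about 15 s of the 54 s.

- **Position:** the last top-view measurement put the board's centre at x -57.5, y -91.6 mm in the stop's frame, where home is -55, -90. The scene view, taken just before the final push, gave -53 and -89. The two differ by up to 4 mm, which is about what the calibration and edge detection allow. Both are inside the limits.
- **Squareness:** the board was about 0.1–0.6° off the stop in the last top view, against a limit of 3.4°.
- **Contact:** the pushes stalled at about 8 N on the side bar and 5 N on the back bar. In both cases the tool was within about 1 mm of where a flush board should stop it.
- **Other objects:** the beaker, jar, bowl and forceps look unmoved in the last pictures. I judged this by eye and did not measure their positions again.
- **Robot:** it ended clear of everything, with no contact force beyond sensor noise.

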